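# Swap the grinder cups and hold the short one pressed to run

## Robot

A 7-joint arm with a two-finger parallel gripper is mounted at the origin on the work surface. World frame = base frame: x ahead of the robot, y to its left, z up, the work surface at z = 0. Lengths are in m, angles in rad, forces in N, time in s.
With the tool pointing down it reaches from about 0.35 to 0.9 m from the base axis. Payload 8.1 kg.
Tool frame: the origin (TCP) lies at the very end of the fingers, on their centre line; the grasp point (between the pads) lies 19 mm behind it (arm.tcp_to_grasp is the z of the grasp point in the tool frame, in m); z points along the fingers, y is the line along which they close (so a half turn about z gives the same grasp; the last joint's range is limited). The gripper opens to 92 mm and grips with 3 to 60 N. Pads are 19 mm wide; open, the fingers measure 130 mm over their backs; the gripper's body (75 mm by 190 mm) begins 47 mm behind the grasp point.
Start: joints at [1.067, 0.434, 0.025, 1.573, -0.012, 1.134, -0.075], TCP at [0.244, -0.575, 0.227] pointing down, gripper open.
Joint ranges: [-2.62, 2.62], [-0.44, 2.09], [-1.27, 1.32], [0.08, 2.57], [-1.32, 4.46], [0.12, 2], [-2.74, 2.74]. Speed limits (rad/s): [2.22, 2.22, 3.01, 3.01, 3.14, 3.14, 3.14].

## Interface

Orientations are given as a rotation vector (axis times angle).
In Python, from cell import readout, vision, sign_off, arm gives the robot as it stands. The module is installed in compiled form; this text tells all that it offers.
- The arm moves only by the shell command python3 -m creep 'ROWS' [FORCE]. ROWS is JSON, a list of rows, each a list of 5 numbers: the shift along the tool's x, y, z in units of 4 cm (1.0 is 4 cm), then the turn about the tool's z in units of 4 degrees (1.0 is 4 degrees), then the opening, from 0 (shut) to 1 (fully open). A call has 1 to 12 rows; each row shifts and turns the commanded pose from where the row before left it, along the tool's axes as they then stand; what a row does not reach is not made up. A row lasts 1/8 s, in which the tool goes at most 62.5 mm and 10.7 degrees, less where a joint would pass 70% of its speed; a pose out of reach is approached as far as the arm can. A call with a number of a shift or a turn outside -1 to 1 is refused whole. A call with a gripper value outside its range is refused whole. The fingers move at their own pace and stop on an object; FORCE is the grip in N (left out, the last holds). Time passes only in rows, so rows that do not move let the fingers close. It gives the time, the measured TCP pose, the force, the opening and the grip force at its end, in the units of the state.
- readout.observe(): the state, without advancing time (a new reading comes with each control period).
- vision.get_image(name): name is "side" or "top" or "wrist"; returns a dict with "pixels" (384x512x3 uint8, blue, green, red), "z_map" (384x512 float32, m along the optical axis (not along the pixel's ray), 0 where there is no reading), "camera_matrix" (3x3 intrinsics, pixels), "position" and "rotation" of the camera in the world. Camera axes: x right, y up, looking along -z (the intrinsics and any distortion apply to the point x, -y, -z); pixel columns grow to the right and rows downward; lengths in m; the calibration is good to about 2 mm. A picture is of the moment at which its call begins.
- sign_off(): hands the job in; it is judged then, once.
The state is a dict: "clock": time; "joints": joint angles; "dq": joint speeds; "joint_efforts": joint torques, N m; "position": TCP position; "ee_rot": TCP orientation; "force": force on the tool from outside, world axes, zero at the start; "ft_torque": the same for the moment, N m; "width": opening from 0.0 (shut) to 1.0 (fully open); "gripper_force": force on a finger pad.
Only numpy, scipy, OpenCV 4.12 (cv2) and the standard library are available. Lean on these libraries where they do the work, as an engineer would, in place of code of your own. Each camera call takes 0.05 s, during which the arm holds its last target. There are 200 camera calls.

## Task

Swap the two cups of the pantry grinder: the tall cup that is on the grinder goes upright into the wooden saucer where the short cup stands now, and the short cup goes onto the grinder, turned so that the slots under it mesh with the drive cross and slid down over it. The grinder runs only while its cup is pushed down, so finish while still holding the short cup, pressed all the way down against the spring plate. Leave the jars and everything else where they stand, and do not tip the cups over; the empty cork mat is there to set a cup on meanwhile.

Things in the scene. Friction and masses are not known exactly. Their poses are not given: they have to be found in the camera images.
- grinder: Base of the grinder: fixed grey round housing, 140 mm in diameter at the foot, 120 mm at its flat top, 50 mm high. Origin: centre of its underside on the worktop.
- drive: Drive cross on the grinder's top: two crossed aluminium ribs, each 40 mm long, 7 mm wide, rounded on top, fixed (it does not turn). Origin: on its axis, level with the housing's top (50 mm above the worktop), z up; the ribs run along its x and y axes and reach 24 mm above the origin. Its yaw varies.
- drive_top (a point): Top of the drive cross, on its axis, 24 mm above the drive's origin. A cup that is not meshed stands with its underside here, clear of the spring plate.
- press_plate (a joint): Sprung black disc, 76 mm diameter, round the drive cross. Value in m: 0 = up, its top 14 mm above the drive's origin; 0.008 = down at its stop, top 6 mm above it. A meshed cup stands on it by its lugs and its weight does not sink it: about 7 N start it down, 13 N hold it fully down.
- tall_cup: The taller of two loose upright steel grinder cups, 71 mm diameter, 148 mm high, about 0.25 kg; at first meshed on the grinder, standing on the raised spring plate. Origin: centre of the underside, z up. Below, four lugs 22 mm tall, 48 x 48 mm over all, leave a cross-shaped slot 10 mm wide, 22 mm deep, along the cup's x and y axes: it fits the drive cross in four yaws, a quarter turn apart.
- tall_cup_grip (a point): Centre of the top face of the tall cup's grip: a wooden upright square bar, 32 x 32 mm, reaching 46 mm down to the cup's shoulder, faces square to the cup's x and y axes. It lies 148 mm above the cup's origin.
- short_cup: The shorter of two loose upright steel grinder cups, 71 mm diameter, 118 mm high, about 0.25 kg; at first standing in the wooden saucer. Origin: centre of the underside, z up. Below, four lugs 22 mm tall, 48 x 48 mm over all, leave a cross-shaped slot 10 mm wide, 22 mm deep, along the cup's x and y axes: it fits the drive cross in four yaws, a quarter turn apart.
- short_cup_grip (a point): Centre of the top face of the short cup's grip: a wooden upright square bar, 32 x 32 mm, reaching 46 mm down to the cup's shoulder, faces square to the cup's x and y axes. It lies 118 mm above the cup's origin.
- saucer: Fixed round wooden saucer, 110 mm in outer diameter, rim 14 mm high. Origin: centre of its underside. Its flat inner floor is 6 mm above the origin, about 92 mm in diameter, so a cup stands in it with its origin 6 mm above the saucer's.
- mat: Fixed empty square cork mat on the worktop, 130 x 130 x 4 mm, free for setting a cup down for a while. Origin: centre of its underside.
- spice_tin: Bystander, to be left alone: small round steel spice tin, 46 diameter x 62 high (mm). Origin: centre of its underside.
- spice_jar: Bystander, to be left alone: small round glass spice jar, 44 diameter x 66 high (mm). Origin: centre of its underside.
- nut_jar: Bystander, to be left alone: glass jar with a wooden lid, 84 diameter x 115 high (mm). Origin: centre of its underside.
- bean_jar: Bystander, to be left alone: glass jar with a wooden lid, 76 diameter x 135 high (mm). Origin: centre of its underside.
- syrup_bottle: Bystander, to be left alone: amber glass bottle, 60 diameter x 160 high (mm). Origin: centre of its underside.
- mug: Bystander, to be left alone: white mug, 76 diameter x 85 high (mm). Origin: centre of its underside.
- scoop: Bystander, to be left alone: steel scoop with a wooden handle lying flat, 190 long (mm). Origin: under the middle of its length.
There are look-alikes about, which are no part of the job. Leave any red look-alike of the tall_cup alone. Leave any yellow look-alike of the short_cup alone.

How it is judged:
By the outcome, as a careful person would: the job done as asked, in the order asked, and still so for the second after the job is handed in, while the arm keeps its last pose, push and grip.
It also fails if it takes over 72 s, if anything falls off the work surface, if the arm or the gripper's body presses on something with over 40 N, if the wrist force passes 120 N, or if a joint passes its speed limit or range.

## Working session

There is one attempt and no reset: what is moved stays moved. The work goes in short steps, Python scripts to look and compute and a shell command to move; the robot and the scene stay as the last step left them, time stands still between calls to the robot, and variables do not carry over. Pictures are saved under pics/ and viewed, at most 10 in all, crops included, and the job is handed in when it is done.

```bash
mkdir -p pics; cat > h.py <<'E'
import numpy as np, cv2
from cell import readout, vision, sign_off, arm
from scipy.spatial.transform import Rotation as R
def cloud(d):
    K=np.array(d["camera_matrix"]);z=d["z_map"];v,u=np.mgrid[:384,:512]
    p=np.stack([(u-K[0,2])/K[0,0]*z,-(v-K[1,2])/K[1,1]*z,-z],-1)
    rot=np.array(d["rotation"]); rot=rot if rot.shape==(3,3) else R.from_rotvec(rot).as_matrix()
    P=p@rot.T+np.array(d["position"]); P[z==0]=np.nan
    return P
E
python3 - <<'E'
from h import *
a=vision.get_image("top");b=vision.get_image("side")
for n,d in(("top",a),("side",b)):
    print(n,d["camera_matrix"],d["position"],d["rotation"],[k for k in d]); np.savez(n,**{k:np.array(v) for k,v in d.items()})
    cv2.imwrite(f"pics/{n}.png",cv2.resize(d["pixels"],(800,600)))
print(readout.observe(),arm.tcp_to_grasp)
E
```

```text
top [[496.37150999   0.         255.13364868]
 [  0.         496.37150999 183.43744363]
 [  0.           0.           1.        ]] [ 0.43224739 -0.04796345  1.50581003] [ 0.09635058 -0.08687408 -1.583603  ] ['pixels', 'z_map', 'camera_matrix', 'position', 'rotation']
side [[466.80312308   0.         249.36491463]
 [  0.         466.80312308 193.86481946]
 [  0.           0.           1.        ]] [ 0.46947749 -0.87671591  1.11422744] [ 0.70298372 -0.05562764 -0.10767731] ['pixels', 'z_map', 'camera_matrix', 'position', 'rotation']
{'clock': 0.1, 'joints': array([ 1.06738459,  0.43512638,  0.02497275,  1.57400887, -0.01161029,
        1.13399143, -0.07508957]), 'dq': array([ 4.29836224e-04, -7.41742059e-04, -1.03978995e-03, -3.20803492e-03,
       -9.74090635e-05,  8.23514302e-04, -4.65122117e-04]), 'joint_efforts': array([ 2.84632428e-03, -6.69131255e+01,  9.87897255e-01, -3.15146112e+01,
       -6.05139951e-02,  3.74194491e-02,  6.09245808e-05]), 'position': array([ 0.2436299 , -0.57506303,  0.22603909]), 'ee_rot': array([-3.07742945e+00, -6.25025979e-01,  6.11931553e-04]), 'force': array([0.64138725, 0.0364573 , 0.04704337]), 'ft_torque': array([-0.06491002,  0.02836058, -0.04720131]), 'gripper_force': 0.0, 'width': 0.9983374629434005} -0.0188
```

View pics/top.png

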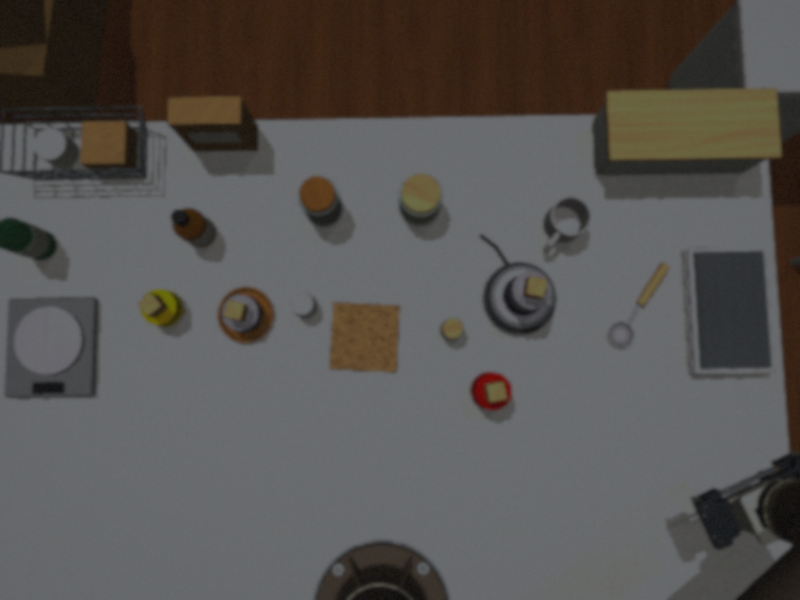

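View pics/side.png

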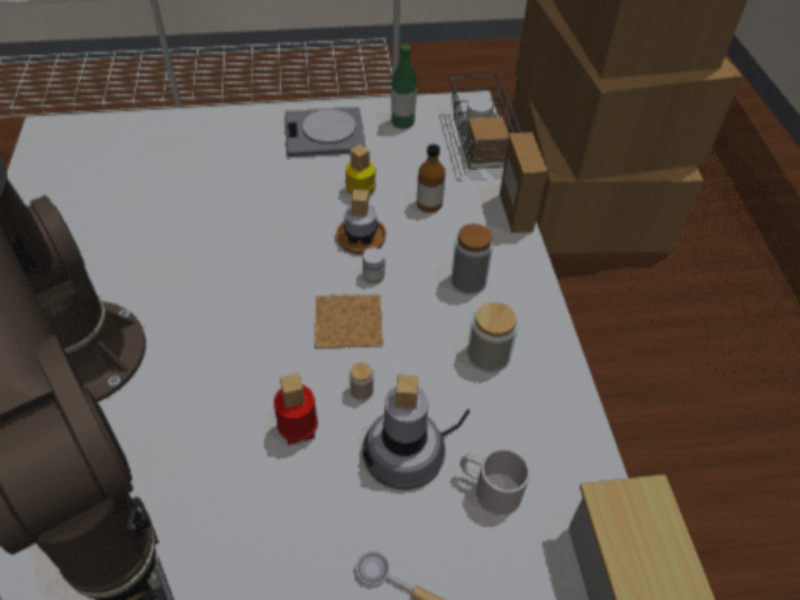

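The top view (800×600 pixels) shows these candidates:
- **Silver cup on the grinder:** grip at (536,288). It stands on the grinder and is neither red nor yellow, so it is the tall cup.
- **Silver cup in the saucer:** grip at (235,312). It stands in the saucer, so it is the short cup.
- **Look-alikes:** red at (495,392) and yellow at (152,305). I leave both alone.
- **Other items:** the mat is at (365,337), and the tin and jar are at (305,307) and (453,330).

Next I confirm this in a crop and measure.

```bash
python3 - <<'E'
from h import *
d=dict(np.load("top.npz"));P=cloud(d);px=d["pixels"];s=.64
hsv=cv2.cvtColor(px,cv2.COLOR_BGR2HSV)
for n,u,v in(("tall",536,288),("short",235,312),("red",495,392),("yellow",152,305)):
    u,v=int(u*s),int(v*s);w=slice(v-10,v+11),slice(u-10,u+11)
    z=P[w][...,2];top=np.nanmedian(P[v-2:v+3,u-2:u+3,2])
    m=(abs(z-top)<.012)&(hsv[w][...,0]>8)&(hsv[w][...,0]<28)&(hsv[w][...,1]>60)
    q=P[w][m]; r=cv2.minAreaRect(q[:,:2].astype(np.float32)*1000)
    print(n,"ztop",top,"n",m.sum(),"mean",np.mean(q,0).round(4),r, hsv[v,u])
for n,u,v in (("mat",365,337),("tin",305,303),("jar",453,328),("mug",570,218)):
    u,v=int(u*s),int(v*s); print(n,P[v,u].round(3))
# mat & saucer
m=((hsv[...,0]>8)&(hsv[...,0]<22)&(hsv[...,1]>80)).astype(np.uint8)
for n,(a,b,c,e) in (("mat",(325,405,295,375)),("saucer",(214,277,283,345))):
    mm=np.zeros_like(m);sl=slice(int(c*s),int(e*s)),slice(int(a*s),int(b*s));mm[sl]=m[sl]
    q=P[(mm>0)&(P[...,2]<.03)];r=cv2.minAreaRect(q[:,:2].astype(np.float32)*1000);print(n,q.mean(0),r,cv2.minEnclosingCircle(q[:,:2].astype(np.float32)*1000))
z=P[...,2];w=np.zeros(z.shape,bool);w[160:220,300:365]=1
q=P[w&(z>.044)&(z<.056)];print("housing top",len(q),cv2.minEnclosingCircle(q[:,:2].astype(np.float32)*1000))
a=cv2.resize(px[165:275,295:375],(400,550),interpolation=2);b=cv2.resize(px[150:260,80:160],(400,550),interpolation=2)
cv2.imwrite("pics/crop.png",np.clip(np.hstack([b,a])*1.6,0,255).astype(np.uint8))
E
```

```text
tall ztop 0.2129152713860547 n 142 mean [ 0.5808 -0.271   0.2125] ((581.2808837890625, -271.6697082519531), (30.15465545654297, 31.631214141845703), 78.49075317382812) [ 25 101 106]
short ztop 0.12525383493279274 n 120 mean [0.5556 0.2542 0.1248] ((556.1221313476562, 254.4955291748047), (33.79616165161133, 29.741802215576172), 75.24178314208984) [ 24 102 107]
red ztop 0.14919398351934987 n 134 mean [ 0.4055 -0.2078  0.1479] ((405.9114685058594, -207.4589385986328), (31.86020851135254, 32.33845901489258), 11.537982940673828) [ 26 103 106]
yellow ztop 0.12001135206524949 n 132 mean [0.5698 0.4067 0.1182] ((569.3657836914062, 407.9192199707031), (32.610107421875, 32.5776481628418), 38.993377685546875) [ 26 101 106]
mat [0.513 0.028 0.001]
tin [0.576 0.136 0.064]
jar [ 0.525 -0.138  0.063]
mug [ 0.739 -0.375  0.01 ]
mat [0.51157282 0.02806046 0.00501675] ((511.98681640625, 28.43985366821289), (126.49956512451172, 126.90045928955078), 86.77789306640625) ((511.6302795410156, 28.392772674560547), 86.97504425048828)
saucer [0.5539299  0.2481389  0.01030419] ((557.588623046875, 256.25006103515625), (104.73551177978516, 101.80390930175781), 45.97144317626953) ((557.6100463867188, 256.9383544921875), 53.31732940673828)
housing top 638 ((598.2661743164062, -283.6360778808594), 81.72666931152344)
```

View pics/crop.png

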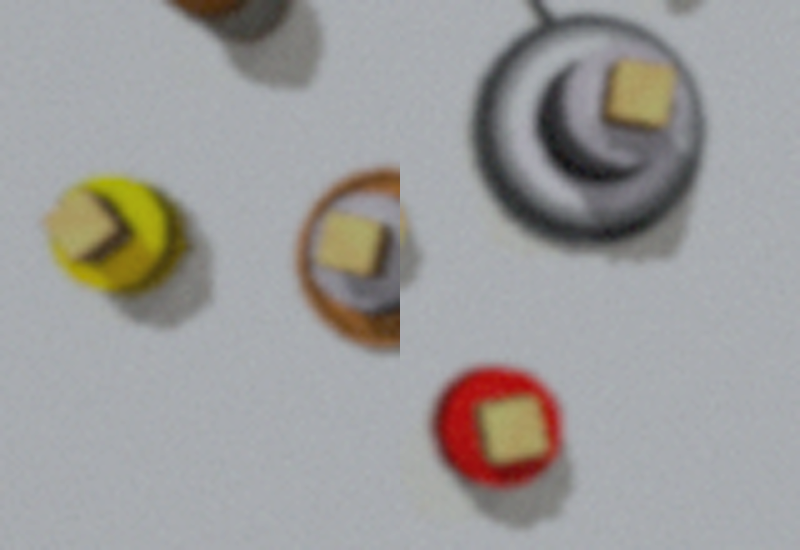

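The crop confirms it: silver cup on the grinder (grip at 640,95) and silver cup in the saucer (grip at 352,243). The red and yellow cups are separate and stay put. Now I need the helper for distances.

```bash
cat >> h.py <<'E'
def plan(x,y,z,yaw=None,mod=180):
    """units of tool shift; yaw = desired world direction of the tool y axis, deg"""
    s=readout.observe();M=R.from_rotvec(s["ee_rot"]).as_matrix();t=0
    a=np.degrees(np.arctan2(M[1,1],M[0,1]))
    if yaw is not None:
        t=-((yaw-a+mod/2)%mod-mod/2)
    M2=M@R.from_euler("z",t,degrees=True).as_matrix()
    d=M2.T@(np.array([x,y,z])-s["position"])/.04
    print("t",round(s["clock"],2),"pos",s["position"].round(4),"yaw_y",a.round(2),"tilt",M[2].round(4),"j7",s["joints"][6].round(2),"turn",round(t/4,2),"then xyz",d.round(3),"F",s["force"].round(1),"w",round(s["width"]*92,1),"gf",s["gripper_force"])
E
python3 - <<'E'
from h import *
plan(.581,-.271,.33,-11.5,90);plan(.581,-.271,.33,-11.5,180)
E
```

```text
t 0.1 pos [ 0.2436 -0.5751  0.226 ] yaw_y -67.04 tilt [-1.0e-04 -1.4e-03 -1.0e+00] j7 -0.08 turn 8.62 then xyz [ 6.747 -9.133 -2.595] F [0.6 0.  0. ] w 91.8 gf 0.0
t 0.1 pos [ 0.2436 -0.5751  0.226 ] yaw_y -67.04 tilt [-1.0e-04 -1.4e-03 -1.0e+00] j7 -0.08 turn -13.88 then xyz [ 9.133  6.747 -2.595] F [0.6 0.  0. ] w 91.8 gf 0.0
```

```bash
python3 -m creep '[[0,0,-1,1,1],[0,0,-1,1,1],[0,0,-0.6,1,1],[0,0,0,1,1],[0,0,0,1,1],[0,0,0,1,1],[0,0,0,1,1],[0,0,0,1,1],[0,0,0,0.6,1]]'; python3 -m creep '[[0.68,-0.91,0,0,1],[0.68,-0.91,0,0,1],[0.68,-0.91,0,0,1],[0.68,-0.91,0,0,1],[0.67,-0.91,0,0,1],[0.67,-0.91,0,0,1],[0.67,-0.91,0,0,1],[0.67,-0.91,0,0,1],[0.67,-0.91,0,0,1],[0.67,-0.91,0,0,1],[0,0,0,0,1],[0,0,0,0,1]]'
python3 - <<'E'
from h import *
plan(.581,-.271,.33,-11.5,90)
d=vision.get_image("wrist");np.savez("w1",**d);cv2.imwrite("pics/w1.png",d["pixels"]);print(d["position"],d["rotation"])
E
```

```text
clock: 1.23
position: [0.2438, -0.5752, 0.3302]
ee_rot: [-3.125, 0.316, 0.001]
force: [0.3, -0.0, -0.5]
width: 1.001
gripper_force: 0.0
clock: 2.72
position: [0.5798, -0.2725, 0.3302]
ee_rot: [3.126, -0.313, -0.002]
force: [-1.3, -0.5, 0.1]
width: 1.002
gripper_force: 0.0
t 2.73 pos [ 0.5798 -0.2725  0.3302] yaw_y -101.44 tilt [-1.2e-03  5.0e-04 -1.0e+00] j7 -1.42 turn 0.01 then xyz [ 0.022 -0.044  0.005] F [-1.3 -0.5  0.1] w 92.1 gf 0.0
[ 0.65593641 -0.28787662  0.48735115] [-0.21287813  0.26069671 -1.75622663]
```

View pics/w1.png

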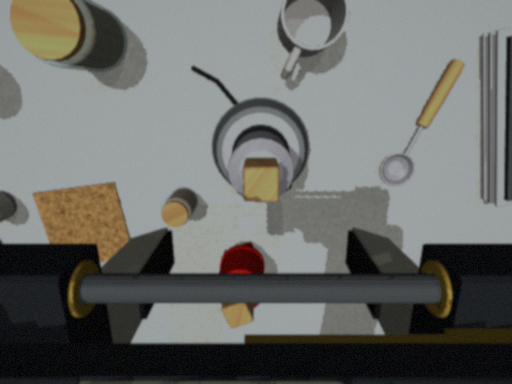

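The wrist view shows the tall cup's grip at (262,175), nearly square to the tool, with the fingers to the left and right. I'll measure its yaw and centre from this view.

```bash
cat >> h.py <<'E'
def grip(d,u,v,ztop,h=28):
    P=cloud(d);px=d["pixels"];w=slice(max(v-h,0),v+h),slice(u-h,u+h)
    hs=cv2.cvtColor(px,cv2.COLOR_BGR2HSV)[w];z=P[w][...,2]
    m=((abs(z-ztop)<.008)&(hs[...,0]>8)&(hs[...,0]<32)&(hs[...,1]>60)).astype(np.uint8)
    m=cv2.morphologyEx(m,cv2.MORPH_OPEN,np.ones((3,3),np.uint8))
    c=max(cv2.findContours(m,0,2)[0],key=cv2.contourArea)[:,0]
    # cast contour onto the plane z=ztop
    K=np.array(d["camera_matrix"]);r=R.from_rotvec(d["rotation"]).as_matrix();o=np.array(d["position"])
    ray=np.stack([(c[:,0]+w[1].start-K[0,2])/K[0,0],-(c[:,1]+w[0].start-K[1,2])/K[1,1],-np.ones(len(c))],-1)@r.T
    q=(o+ray*((ztop-o[2])/ray[:,2])[:,None])[:,:2].astype(np.float32)*1000
    rc=cv2.minAreaRect(q);b=cv2.boxPoints(rc)
    print("z med",np.nanmedian(z[m>0]).round(4),"rect",np.round(rc[0],1),np.round(rc[1],1),"ang",round(rc[2],1),"area-centroid",q.mean(0).round(1))
    # edge-wise line fits
    for i in range(4):
        A,B=b[i],b[(i+1)%4];t=(B-A)/np.linalg.norm(B-A);n=np.array([-t[1],t[0]])
        s=(q-A)@t/np.linalg.norm(B-A);k=(abs((q-A)@n)<3)&(s>.15)&(s<.85)
        if k.sum()>4:
            f=cv2.fitLine(q[k],cv2.DIST_HUBER,0,.01,.01).ravel();print("  edge",(np.degrees(np.arctan2(f[1],f[0]))%90).round(1),k.sum())
E
python3 - <<'E'
from h import *
d=dict(np.load("w1.npz"));grip(d,262,175,.212)
plan(.581,-.271,.176,-11.5,90)
E
```

```text
z med 0.2109 rect [ 581.2 -273.5] [30.9 31.6] ang 78.6 area-centroid [ 583.9 -266. ]
  edge 79.8 5
t 2.77 pos [ 0.5794 -0.2733  0.3304] yaw_y -101.52 tilt [-8.e-04  7.e-04 -1.e+00] j7 -1.42 turn -0.01 then xyz [ 0.03  -0.066  3.861] F [ 0.5 -0.8 -0.6] w 92.1 gf 0.0
```

```bash
sed -i 's/findContours(m,0,2)/findContours(m,0,1)/' h.py; python3 - <<'E'
from h import *
d=dict(np.load("w1.npz"));grip(d,262,175,.212)
plan(.581,-.2725,.176,-11.5,90)
E
```

```text
z med 0.2109 rect [ 581.2 -273.5] [30.9 31.6] ang 78.6 area-centroid [ 581.7 -273.4]
  edge 79.5 24
  edge 78.6 26
  edge 77.7 28
  edge 78.6 24
t 2.77 pos [ 0.5794 -0.2733  0.3304] yaw_y -101.52 tilt [-8.e-04  7.e-04 -1.e+00] j7 -1.42 turn -0.01 then xyz [ 0.037 -0.029  3.861] F [ 0.5 -0.8 -0.6] w 92.1 gf 0.0
```

```bash
python3 -m creep '[[0.04,-0.01,0.8,0,1],[0,0,0.8,0,1],[0,0,0.8,0,1],[0,0,0.8,0,1],[0,0,0.65,0,1],[0,0,0,0,1],[0,0,0,0,0],[0,0,0,0,0],[0,0,0,0,0],[0,0,0,0,0],[0,0,0,0,0],[0,0,0,0,0]]' 25; python3 - <<'E'
from h import *
plan(.512,.028,.28,0,90)
E
```

```text
clock: 4.28
position: [0.5819, -0.2721, 0.1767]
ee_rot: [3.126, -0.313, -0.0]
force: [-0.4, 0.6, -1.1]
width: 0.399
gripper_force: 0.0
t 4.28 pos [ 0.5819 -0.2721  0.1767] yaw_y -101.44 tilt [-0.e+00  1.e-04 -1.e+00] j7 -1.42 turn -2.86 then xyz [-1.748 -7.502 -2.582] F [-0.4  0.6 -1.1] w 36.7 gf 0.0
```

```bash
python3 -m creep '[[0,0,0,0,0],[0,0,0,0,0],[0,0,0,0,0],[0,0,0,0,0]]' 25; python3 - <<'E'
from h import *
plan(.512,.028,.28,None,90)
E
```

```text
clock: 4.78
position: [0.5819, -0.2722, 0.1767]
ee_rot: [3.126, -0.313, -0.0]
force: [-0.2, -0.7, -0.3]
width: 0.347
gripper_force: 25.0
t 4.78 pos [ 0.5819 -0.2722  0.1767] yaw_y -101.44 tilt [-1.e-04  1.e-04 -1.e+00] j7 -1.42 turn 0.0 then xyz [-3.201 -7.008 -2.584] F [-0.2 -0.7 -0.3] w 32.0 gf 24.97947782278061
```

```bash
python3 -m creep '[[0,0,-0.3,0,0],[0,0,-0.5,0,0],[0,0,-0.9,0,0],[0,0,-0.9,0,0],[-0.4,-0.88,0,0,0],[-0.4,-0.88,0,0,0],[-0.4,-0.88,0,0,0],[-0.4,-0.88,0,0,0],[-0.4,-0.88,0,0,0],[-0.4,-0.88,0,0,0],[-0.4,-0.88,0,0,0],[-0.4,-0.85,0,0,0]]'; python3 -m creep '[[0,0,0,0,0],[0,0,0,0,0]]'; python3 - <<'E'
from h import *
plan(.512,.028,.118,None,90)
E
```

```text
clock: 6.28
position: [0.5117, 0.0295, 0.2816]
ee_rot: [-3.126, 0.313, -0.001]
force: [-0.3, 0.5, -2.7]
width: 0.347
gripper_force: 25.0
clock: 6.52
position: [0.5122, 0.0277, 0.2813]
ee_rot: [3.126, -0.313, 0.001]
force: [-0.1, -0.4, -1.2]
width: 0.347
gripper_force: 25.0
t 6.53 pos [0.5122 0.0277 0.2813] yaw_y -101.44 tilt [ 7.e-04  3.e-04 -1.e+00] j7 -1.97 turn 0.0 then xyz [-0.01  -0.009  4.082] F [-0.1 -0.4 -1.2] w 31.9 gf 24.98860001564026
```

```bash
python3 -m creep '[[0,0,0.9,0,0],[0,0,0.9,0,0],[0,0,0.9,0,0],[0,0,0.8,0,0],[0,0,0.4,0,0],[0,0,0.15,0,0],[0,0,0.05,0,0],[0,0,0,0,0]]'; python3 - <<'E'
from h import *
plan(.512,.028,.1167,None,90)
E
```

```text
clock: 7.52
position: [0.5127, 0.0281, 0.1175]
ee_rot: [-3.126, 0.313, -0.002]
force: [-0.5, 0.2, -2.5]
width: 0.345
gripper_force: 25.0
t 7.53 pos [0.5127 0.0281 0.1175] yaw_y -101.45 tilt [ 1.4e-03 -4.0e-04 -1.0e+00] j7 -2.01 turn 0.0 then xyz [-0.018  0.006  0.021] F [-0.5  0.2 -2.5] w 31.8 gf 24.98882085084915
```

```bash
python3 -m creep '[[0,0,0.03,0,0],[0,0,0,0,0],[0,0,0,0,1],[0,0,0,0,1],[0,0,0,0,1],[0,0,0,0,1],[0,0,0,0,1],[0,0,-0.8,0,1],[0,0,-0.8,0,1],[0,0,-0.8,0,1],[0,0,-0.75,0,1]]'; python3 - <<'E'
from h import *
for y in (-105,-15): plan(.556,.254,.242,y,360)
E
```

```text
clock: 8.9
position: [0.512, 0.0281, 0.2427]
ee_rot: [-3.126, 0.313, -0.0]
force: [1.3, -0.5, -0.2]
width: 0.997
gripper_force: 0.0
t 8.9 pos [0.512  0.0281 0.2427] yaw_y -101.44 tilt [ 2.e-04 -0.e+00 -1.e+00] j7 -1.97 turn 0.89 then xyz [-0.4   -5.74   0.017] F [ 1.3 -0.5 -0.2] w 91.7 gf 0.0
t 8.9 pos [0.512  0.0281 0.2427] yaw_y -101.44 tilt [ 2.e-04 -0.e+00 -1.e+00] j7 -1.97 turn -21.61 then xyz [ 5.74  -0.4    0.017] F [ 1.3 -0.5 -0.2] w 91.7 gf 0.0
```

```bash
python3 -m creep '[[0,0,0,0.9,1],[-0.06,-0.82,0,0,1],[-0.06,-0.82,0,0,1],[-0.06,-0.82,0,0,1],[-0.06,-0.82,0,0,1],[-0.06,-0.82,0,0,1],[-0.06,-0.82,0,0,1],[-0.04,-0.82,0,0,1],[0,0,0,0,1],[0,0,0,0,1]]'; python3 - <<'E'
from h import *
plan(.556,.254,.242,-105,360)
d=vision.get_image("wrist");np.savez("w2",**d)
P=cloud(d);m=abs(P[...,2]-.124)<.006
for i,s in enumerate(cv2.connectedComponentsWithStats(m.astype(np.uint8))[2]): 
    if 100<s[4]<9000: print(s)
grip(d,262,175,.124,40)
t=vision.get_image("top");cv2.imwrite("pics/c2.png",np.hstack([cv2.resize(d["pixels"],(400,300)),cv2.resize(t["pixels"],(400,300))]))
E
```

```text
clock: 10.15
position: [0.5562, 0.2532, 0.2412]
ee_rot: [3.114, -0.411, -0.0]
force: [-0.4, 0.1, 1.1]
width: 1.0
gripper_force: 0.0
t 10.15 pos [0.5562 0.2532 0.2412] yaw_y -105.06 tilt [-1.e-04  1.e-03 -1.e+00] j7 -2.43 turn -0.01 then xyz [-0.009 -0.018 -0.019] F [-0.4  0.1  1.1] w 92.0 gf 0.0
[ 72   0  39  41 662]
[501 149  11  39 307]
[ 240  166   37   37 1262]
z med 0.1229 rect [556.8 254.2] [31.  32.3] ang 76.5 area-centroid [556.9 253.6]
  edge 75.8 27
  edge 74.9 27
  edge 74.0 25
  edge 78.3 25
```

View pics/c2.png

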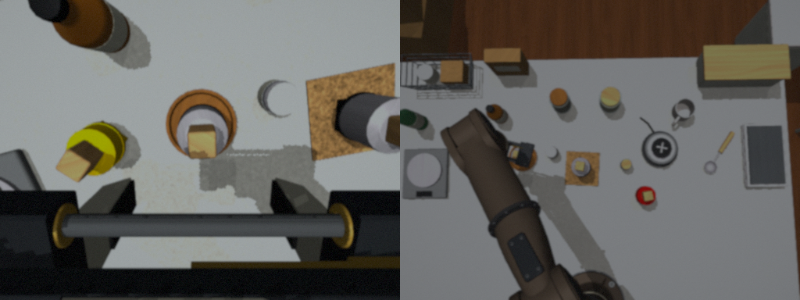

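The wrist view (left half) shows the short cup's grip at (201,140) in the saucer. In the top view (right half) the tall cup stands upright on the mat at (581,168), and the bare drive cross is at (661,148). I'll grasp the short cup.

```bash
python3 -m creep '[[0.02,-0.03,0.8,-0.2,1],[0,0,0.8,0,1],[0,0,0.8,0,1],[0,0,0.8,0,1],[0,0,0.63,0,1],[0,0,0,0,0],[0,0,0,0,0],[0,0,0,0,0],[0,0,0,0,0],[0,0,0,0,0],[0,0,0,0,0],[0,0,0,0,0]]' 25; python3 -m creep '[[0,0,0,0,0],[0,0,0,0,0],[0,0,0,0,0],[0,0,0,0,0]]'; python3 - <<'E'
from h import *
plan(.5819,-.2722,.22,78.56,180)
# drive cross from the top view
d=vision.get_image("top");P=cloud(d);np.savez("top3",**d)
c=d["pixels"][160:220,295:355];cv2.imwrite("pics/cross.png",np.clip(cv2.resize(c,(480,480),interpolation=2)*1.5,0,255).astype(np.uint8))
E
```

```text
clock: 11.75
position: [0.5572, 0.2549, 0.0883]
ee_rot: [3.117, -0.389, -0.0]
force: [-0.4, 0.1, 1.0]
width: 0.353
gripper_force: 24.7
clock: 12.25
position: [0.5573, 0.2549, 0.0883]
ee_rot: [3.117, -0.389, -0.0]
force: [-0.6, -0.9, 0.9]
width: 0.348
gripper_force: 24.7
t 12.25 pos [0.5573 0.2549 0.0883] yaw_y -104.24 tilt [-0.e+00  1.e-04 -1.e+00] j7 -2.46 turn -0.7 then xyz [ 3.217 12.794 -3.291] F [-0.6 -0.9  0.9] w 32.0 gf 24.68598872423172
```

View pics/cross.png

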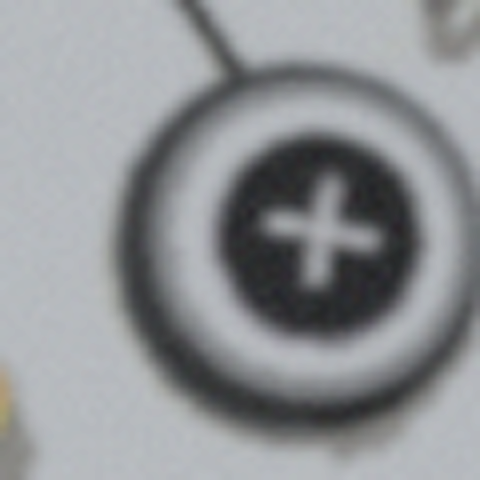

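The enlarged view shows the bare cross centred at about (322,232), with its ribs about 10° off the image axes, inside the black disc.

```bash
python3 -m creep '[[0,0,-0.4,0,0],[0,0,-0.8,0,0],[0,0,-0.85,0,0],[0,0,-0.85,0,0],[0,0,-0.85,0,0],[0,0,-0.8,0,0],[0,0,0,-0.7,0]]'
python3 - <<'E'
from h import *
d=dict(np.load("top3.npz"));K=d["camera_matrix"];r=R.from_rotvec(d["rotation"]).as_matrix();o=d["position"]
def cast(u,v,z):
    ray=np.stack([(u-K[0,2])/K[0,0],-(v-K[1,2])/K[1,1],-np.ones(len(u))],-1)@r.T
    return (o+ray*((z-o[2])/ray[:,2])[:,None])[:,:2]*1000
g=d["pixels"][160:220,295:355].mean(2)
g=cv2.resize(g,None,fx=4,fy=4,interpolation=2)
yy,xx=np.mgrid[:240,:240];m=(np.hypot(xx-161,yy-116)<38)&(g>85)
v,u=np.nonzero(m);q=cast((u+.5)/4-.5+295,(v+.5)/4-.5+160,.073)
c=q.mean(0);e=q-c;a=np.arctan2(e[:,1],e[:,0]);w=np.hypot(*e.T)**4
print(len(q),c,"yaw mod 90",np.degrees(np.angle((w*np.exp(4j*a)).sum()))/4%90)
m=(np.hypot(xx-161,yy-116)<60)&(g<75);v,u=np.nonzero(m);q=cast((u+.5)/4-.5+295,(v+.5)/4-.5+160,.064)
print("disc",cv2.minEnclosingCircle(q.astype(np.float32)))
plan(.5819,-.2722,.27,78.56,180)
E
```

```text
clock: 13.18
position: [0.5584, 0.2558, 0.2743]
ee_rot: [-3.123, 0.311, -0.008]
force: [-0.5, 0.5, -4.0]
width: 0.347
gripper_force: 24.7
867 [ 581.64291073 -271.17716362] yaw mod 90 78.41323218123053
disc ((580.6775512695312, -271.7896728515625), 37.76963806152344)
t 13.18 pos [0.5584 0.2558 0.2743] yaw_y -101.38 tilt [ 0.0045 -0.0037 -1.    ] j7 -2.37 turn 0.01 then xyz [ 3.193 12.822  0.075] F [-0.5  0.5 -4. ] w 31.9 gf 24.67896580696106
```

```bash
python3 -m creep '[[0.12,0.5,0,0,0],[0.24,0.95,0,0,0],[0.24,0.95,0,0,0],[0.24,0.95,0,0,0],[0.24,0.95,0,0,0],[0.24,0.95,0,0,0],[0.24,0.95,0,0,0],[0.24,0.95,0,0,0],[0.24,0.95,0,0,0],[0.24,0.95,0,0,0],[0.24,0.95,0,0,0],[0.24,0.95,0,0,0]]'
python3 -m creep '[[0.24,0.95,0,0,0],[0.19,0.9,0,0,0],[0,0,0,0,0],[0,0,0,0,0]]'
python3 - <<'E'
from h import *
plan(.5818,-.2720,.1723,78.5,180)
E
```

```text
clock: 14.68
position: [0.5774, -0.1987, 0.2704]
ee_rot: [3.125, -0.316, -0.001]
force: [1.1, 0.3, -2.7]
width: 0.354
gripper_force: 24.7
clock: 15.18
position: [0.5801, -0.2722, 0.2702]
ee_rot: [-3.125, 0.315, 0.001]
force: [0.5, 0.9, -2.9]
width: 0.352
gripper_force: 24.7
t 15.18 pos [ 0.5801 -0.2722  0.2702] yaw_y -101.5 tilt [-9.e-04 -6.e-04 -1.e+00] j7 -1.43 turn 0.0 then xyz [ 0.044 -0.012  2.447] F [ 0.5  0.9 -2.9] w 32.3 gf 24.678018987178802
```

```bash
python3 -m creep '[[0.04,-0.01,0.8,0,0],[0,0,0.8,0,0],[0,0,0.8,0,0],[0,0,0.2,0,0],[0,0,0.1,0,0],[0,0,0.1,0,0],[0,0,0,0,0]]'; python3 - <<'E'
from h import *
plan(.5818,-.2720,.1463,78.5,180)
E
```

```text
clock: 16.05
position: [0.5828, -0.2722, 0.159]
ee_rot: [3.126, -0.313, 0.002]
force: [0.4, -0.5, -2.6]
width: 0.35
gripper_force: 24.7
t 16.05 pos [ 0.5828 -0.2722  0.159 ] yaw_y -101.44 tilt [ 1.e-03  1.e-04 -1.e+00] j7 -1.44 turn 0.02 then xyz [-0.025  0.     0.318] F [ 0.4 -0.5 -2.6] w 32.2 gf 24.678103029727936
```

```bash
python3 -m creep '[[-0.02,0,0.06,0,0],[0,0,0.06,0,0],[0,0,0.06,0,0],[0,0,0,0,0]]'; python3 -m creep '[[0,0,0.06,0,0],[0,0,0.05,0,0],[0,0,0.02,0,0],[0,0,0,0,0],[0,0,0,0,0]]'; python3 - <<'E'
from h import *
plan(.5818,-.2720,.1463,78.5,180)
E
```

```text
clock: 16.55
position: [0.5815, -0.2722, 0.1509]
ee_rot: [3.126, -0.313, -0.0]
force: [-0.4, -1.8, -3.6]
width: 0.351
gripper_force: 24.7
clock: 17.18
position: [0.5818, -0.2723, 0.1463]
ee_rot: [3.125, -0.313, 0.001]
force: [-0.4, -2.0, 2.9]
width: 0.348
gripper_force: 24.7
t 17.18 pos [ 0.5818 -0.2723  0.1463] yaw_y -101.45 tilt [ 6.e-04  4.e-04 -1.e+00] j7 -1.44 turn 0.01 then xyz [-0.001 -0.007 -0.   ] F [-0.4 -2.   2.9] w 32.0 gf 24.6701779961586
```

Meshed: the cup is on the spring plate, 10 mm below the drive top. I release it and fetch the tall cup.

```bash
python3 -m creep '[[0,0,0,0,1],[0,0,0,0,1],[0,0,0,0,1],[0,0,0,0,1],[0,0,0,0,1],[0,0,-0.8,0,1],[0,0,-0.8,0,1],[0,0,-0.8,0,1],[0,0,0,0,1]]'; python3 - <<'E'
from h import *
plan(.5122,.0281,.24,-101.44,180)
E
```

```text
clock: 18.3
position: [0.5831, -0.2725, 0.2448]
ee_rot: [3.125, -0.313, 0.008]
force: [-0.1, 0.4, -0.7]
width: 1.0
gripper_force: 0.0
t 18.3 pos [ 0.5831 -0.2725  0.2448] yaw_y -101.44 tilt [ 5.1e-03  8.0e-04 -1.0e+00] j7 -1.43 turn -0.0 then xyz [-3.229 -7.014  0.099] F [-0.1  0.4 -0.7] w 92.0 gf 0.0
```

```bash
python3 -m creep '[[-0.4,-0.88,0,0,1],[-0.4,-0.88,0,0,1],[-0.4,-0.88,0,0,1],[-0.4,-0.88,0,0,1],[-0.4,-0.88,0,0,1],[-0.4,-0.88,0,0,1],[-0.4,-0.88,0,0,1],[-0.4,-0.86,0,0,1],[0,0,0,0,1],[0,0,0,0,1]]'; python3 - <<'E'
from h import *
plan(.5122,.0281,.1167,-101.44,180)
d=vision.get_image("wrist");grip(d,258,175,.152,40)
d=vision.get_image("top");P=cloud(d);c=d["pixels"][150:220,130:360];cv2.imwrite("pics/t4.png",np.clip(cv2.resize(c,(798,243),interpolation=2)*1.5,0,255).astype(np.uint8))
E
```

```text
clock: 19.55
position: [0.5117, 0.0279, 0.2414]
ee_rot: [3.125, -0.313, -0.001]
force: [-0.0, -0.2, -0.1]
width: 1.002
gripper_force: 0.0
t 19.55 pos [0.5117 0.0279 0.2414] yaw_y -101.45 tilt [-6.e-04  8.e-04 -1.e+00] j7 -1.98 turn -0.0 then xyz [ 0.012 -0.009  3.117] F [-0.  -0.2 -0.1] w 92.1 gf 0.0
z med 0.1509 rect [513.5  27.8] [31.1 31.3] ang 78.5 area-centroid [513.7  28.2]
  edge 79.5 27
  edge 78.5 28
  edge 77.6 27
  edge 78.5 28
```

View pics/t4.png

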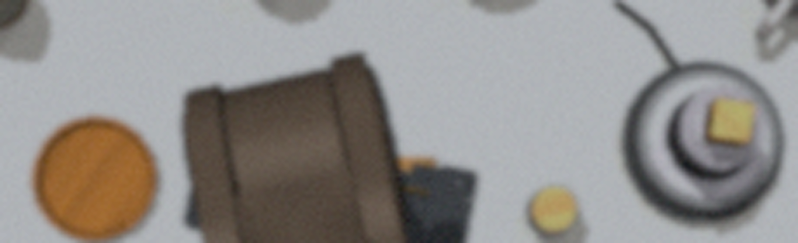

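The view shows the saucer empty at (95,178) and the short cup upright on the grinder at (732,120). I grasp the tall cup and measure the saucer's centre.

```bash
python3 -m creep '[[0.03,0,0.8,0,1],[0,0,0.8,0,1],[0,0,0.8,0,1],[0,0,0.72,0,1],[0,0,0,0,0],[0,0,0,0,0],[0,0,0,0,0],[0,0,0,0,0],[0,0,0,0,0],[0,0,0,0,0],[0,0,0,0,0],[0,0,0,0,0]]' 25; python3 -m creep '[[0,0,0,0,0],[0,0,0,0,0],[0,0,-0.4,0,0],[0,0,-0.8,0,0],[0,0,-0.8,0,0],[0,0,-0.5,0,0],[0,0,0,0,0]]'; python3 - <<'E'
from h import *
d=vision.get_image("top");P=cloud(d);hs=cv2.cvtColor(d["pixels"],cv2.COLOR_BGR2HSV)
m=(hs[...,0]<22)&(hs[...,1]>80);w=np.zeros(m.shape,bool);w[178:224,135:180]=1
q=P[m&w&(P[...,2]<.03)][:,:2];lo,hi=q.min(0),q.max(0);print(len(q),(lo+hi)/2,hi-lo,q.mean(0))
plan(.5565,.255,.22,None,180)
E
```

```text
clock: 21.15
position: [0.5131, 0.0283, 0.1172]
ee_rot: [3.126, -0.313, 0.0]
force: [-0.7, 0.2, 2.3]
width: 0.346
gripper_force: 25.0
clock: 22.02
position: [0.5141, 0.0286, 0.2191]
ee_rot: [-3.125, 0.313, -0.006]
force: [0.5, -0.0, -2.4]
width: 0.345
gripper_force: 25.0
957 [0.55819124 0.25717385] [0.1034914  0.10542938] [0.55778533 0.25801787]
t 22.07 pos [0.5133 0.0284 0.2177] yaw_y -101.44 tilt [ 1.3e-03 -4.0e-04 -1.0e+00] j7 -1.99 turn 0.0 then xyz [-0.064 -5.766 -0.055] F [ 0.1 -0.5 -2.5] w 31.7 gf 24.9896040558815
```

```bash
python3 -m creep '[[0,-0.5,0,0,0],[-0.01,-0.88,0,0,0],[-0.01,-0.88,0,0,0],[-0.01,-0.88,0,0,0],[-0.01,-0.88,0,0,0],[-0.01,-0.88,0,0,0],[-0.01,-0.89,0,0,0],[0,0,0,0,0],[0,0,0,0,0]]'; python3 -m creep '[[0,0,0.6,0,0],[0,0,0.8,0,0],[0,0,0.6,0,0],[0,0,0.3,0,0],[0,0,0.1,0,0],[0,0,0,0,0]]';python3 - <<'E'
from h import *
plan(.557,.256,.1187,None,180)
E
```

```text
clock: 23.2
position: [0.5561, 0.255, 0.2158]
ee_rot: [3.124, -0.313, -0.003]
force: [-0.3, -0.3, -2.9]
width: 0.345
gripper_force: 25.0
clock: 23.95
position: [0.557, 0.2558, 0.1216]
ee_rot: [-3.126, 0.314, -0.001]
force: [0.9, 0.2, -2.7]
width: 0.346
gripper_force: 25.0
t 23.95 pos [0.557  0.2558 0.1216] yaw_y -101.46 tilt [ 6.e-04 -3.e-04 -1.e+00] j7 -2.41 turn 0.0 then xyz [-0.002 -0.006  0.074] F [ 0.9  0.2 -2.7] w 31.8 gf 24.989624619483948
```

```bash
python3 -m creep '[[0,0,0.04,0,0],[0,0,0.04,0,0],[0,0,0,0,0]]'; python3 -m creep '[[0,0,0,0,1],[0,0,0,0,1],[0,0,0,0,1],[0,0,0,0,1],[0,0,0,0,1],[0,0,-0.8,0,1],[0,0,-0.8,0,1],[0,0,-0.8,0,1],[0,0,-0.8,0,1],[0,0,0,0,1]]';python3 - <<'E'
from h import *
plan(.5813,-.272,.25,-101.5,180)
E
```

```text
clock: 24.32
position: [0.5572, 0.2561, 0.1192]
ee_rot: [-3.125, 0.313, -0.002]
force: [-1.2, -1.1, 5.2]
width: 0.347
gripper_force: 25.0
clock: 25.58
position: [0.5579, 0.2567, 0.2487]
ee_rot: [-3.123, 0.313, -0.007]
force: [-0.6, -0.8, -0.8]
width: 0.998
gripper_force: 0.0
t 25.57 pos [0.5579 0.2567 0.2487] yaw_y -101.44 tilt [ 0.0039 -0.0032 -1.    ] j7 -2.38 turn 0.01 then xyz [ 3.208 12.836 -0.061] F [-0.6 -0.8 -0.8] w 91.8 gf 0.0
```

```bash
python3 -m creep '[[0.24,0.95,0,0,1],[0.24,0.95,0,0,1],[0.24,0.95,0,0,1],[0.24,0.95,0,0,1],[0.24,0.95,0,0,1],[0.24,0.95,0,0,1],[0.24,0.95,0,0,1],[0.24,0.95,0,0,1],[0.24,0.95,0,0,1],[0.24,0.95,0,0,1],[0.24,0.95,0,0,1],[0.24,0.95,0,0,1]]'
python3 -m creep '[[0.24,0.95,0,0,1],[0.09,0.48,0,0,1],[0,0,0,0,1],[0,0,0,0,1]]'
python3 - <<'E'
from h import *
plan(.5818,-.2722,.1463,-101.5,180)
d=vision.get_image("wrist");grip(d,258,180,.182,40)
d=vision.get_image("top");c=d["pixels"][150:220,130:360];cv2.imwrite("pics/t5.png",np.clip(cv2.resize(c,(798,243),interpolation=2)*1.5,0,255).astype(np.uint8))
E
```

```text
clock: 27.08
position: [0.5786, -0.2151, 0.2448]
ee_rot: [-3.126, 0.313, 0.002]
force: [-0.5, 0.3, 0.4]
width: 0.998
gripper_force: 0.0
clock: 27.58
position: [0.5811, -0.2703, 0.2457]
ee_rot: [-3.125, 0.31, 0.0]
force: [0.4, 1.2, -0.4]
width: 0.999
gripper_force: 0.0
t 27.57 pos [ 0.5811 -0.2703  0.2457] yaw_y -101.32 tilt [-4.0e-04 -1.4e-03 -1.0e+00] j7 -1.44 turn 0.05 then xyz [0.028 0.046 2.485] F [ 0.4  1.2 -0.4] w 91.9 gf 0.0
z med 0.1809 rect [ 584.  -272.9] [30.9 27.7] ang 78.7 area-centroid [ 583.7 -273.1]
  edge 79.9 26
  edge 81.3 31
  edge 77.7 26
  edge 78.7 30
```

View pics/t5.png

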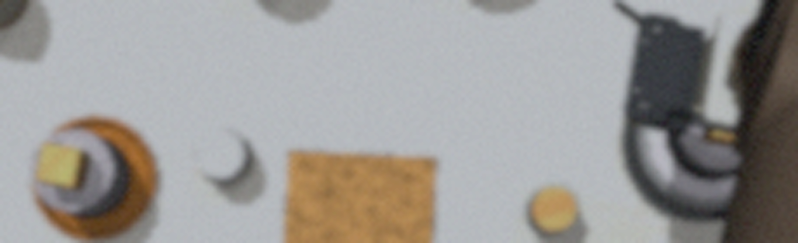

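The tall cup stands upright in the saucer with its grip at (60,165), and the mat is empty again. I regrip the short cup firmly.

```bash
python3 -m creep '[[0.02,0.04,0.8,0,1],[0,0,0.8,0,1],[0,0,0.8,0,1],[0,0,0.1,0,1],[0,0,0,0,0],[0,0,0,0,0],[0,0,0,0,0],[0,0,0,0,0],[0,0,0,0,0],[0,0,0,0,0],[0,0,0,0,0],[0,0,0,0,0]]' 55; python3 -m creep '[[0,0,0,0,0],[0,0,0,0,0],[0,0,0.05,0,0],[0,0,0.05,0,0],[0,0,0.05,0,0],[0,0,0,0,0],[0,0,0,0,0]]'; python3 - <<'E'
from h import *
plan(.5818,-.2722,.1383,-101.5,180)
E
```

```text
clock: 29.18
position: [0.5812, -0.2742, 0.1458]
ee_rot: [-3.126, 0.313, 0.0]
force: [0.2, 0.2, 0.0]
width: 0.348
gripper_force: 54.6
clock: 30.05
position: [0.5814, -0.2743, 0.1406]
ee_rot: [3.126, -0.313, 0.001]
force: [-2.2, 1.6, 7.8]
width: 0.35
gripper_force: 54.6
t 30.05 pos [ 0.5814 -0.2743  0.1406] yaw_y -101.44 tilt [ 7.e-04  1.e-04 -1.e+00] j7 -1.45 turn 0.02 then xyz [-0.    -0.053  0.058] F [-2.2  1.6  7.8] w 32.2 gf 54.60434675216675
```

```bash
python3 -m creep '[[0,0,0.05,0,0],[0,0,0.03,0,0],[0,0,0,0,0],[0,0,0,0,0]]'; python3 -m creep '[[0,0,0.02,0,0],[0,0,0,0,0],[0,0,0,0,0]]'
```

```text
clock: 30.55
position: [0.5814, -0.2743, 0.1377]
ee_rot: [3.126, -0.313, 0.001]
force: [-2.6, 1.6, 9.3]
width: 0.347
gripper_force: 54.6
clock: 30.92
position: [0.5816, -0.2743, 0.1376]
ee_rot: [3.126, -0.313, 0.002]
force: [-4.2, 2.5, 15.2]
width: 0.346
gripper_force: 54.6
```

```bash
python3 -m creep '[[0,0,0.02,0,0],[0,0,0.01,0,0],[0,0,0,0,0],[0,0,0,0,0]]'; python3 -m creep '[[0,0,0,0,0],[0,0,0,0,0],[0,0,0,0,0],[0,0,0,0,0]]'; python3 - <<'E'
from h import *
d=vision.get_image("wrist");c=cv2.resize(d["pixels"],(400,300));t=vision.get_image("side");cv2.imwrite("pics/fin.png",np.hstack([c,cv2.resize(t["pixels"],(400,300))]))
E
```

```text
clock: 31.42
position: [0.5819, -0.2743, 0.1375]
ee_rot: [3.126, -0.313, 0.004]
force: [-6.3, 4.0, 24.0]
width: 0.345
gripper_force: 54.8
clock: 31.92
position: [0.5819, -0.2743, 0.1375]
ee_rot: [3.125, -0.313, 0.004]
force: [-6.6, 4.2, 23.5]
width: 0.347
gripper_force: 54.8
```

View pics/fin.png

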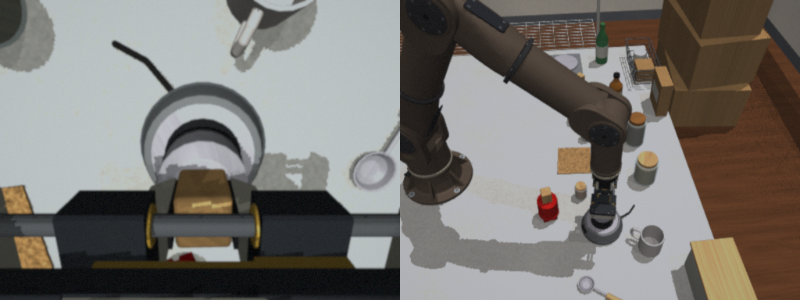

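The view shows the short cup held upright at (205,195) and pressed down on the grinder. The tool went down about 8.5 mm and stopped, holding a steady 23.5 N.

```bash
python3 -c "
from cell import sign_off
print(sign_off())"
```

```text
the job is handed in; nothing more can be done
None
```

The cups are swapped and the job is handed in: the tall cup stands upright in the saucer, and the short cup is meshed on the grinder, gripped and pressed fully down at about 23.5 N, finished at about 32 s of the 72 s allowed.

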